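Make up a mending kit and a power-cut kit

TASK

Make up the two kits for the guest room. The blue tray is the mending kit: stand the black thread and the cream thread upright, one in each round well, and lay the wooden clothes-peg (it holds a hem) along the long trough. The orange tray is the power-cut kit: set the tealight flat in either of its round wells and lay the battery along the long trough; leave the red thread and the soap where they are.

Things in the scene. Friction and masses are not known exactly. Their poses are not given: they have to be found in the camera images.
- mending_tray: Blue kit tray with a grey insert, 120 (x) x 130 (y) x 11 mm high, loose, 0.45 kg, within 0.2 rad of square to the robot. Origin: centre of its underside, z up. Recesses 5 mm deep, floor 6 mm above the underside: two round wells, 54 mm in diameter, at x, y = (25, 30) and (25, -30) mm; one trough 32 x 88 mm, long in y, at (-32, 0), widened to 50 over its middle 30 mm for the fingers. For the mending kit.
- powercut_tray: Orange kit tray with a grey insert, 120 (x) x 130 (y) x 11 mm high, loose, 0.45 kg, within 0.2 rad of square to the robot. Origin: centre of its underside, z up. Recesses 5 mm deep, floor 6 mm above the underside: two round wells, 54 mm in diameter, at x, y = (25, 30) and (25, -30) mm; one trough 32 x 88 mm, long in y, at (-32, 0), widened to 50 over its middle 30 mm for the fingers. For the power-cut kit.
- black_thread_c (a point): reel of black thread with brown wooden ends, standing upright, 23 mm in diameter, 29 mm high; the point is its centre, half-way up. Goes in the mending kit.
- cream_thread_c (a point): reel of cream-white thread with pale ends, standing upright, 28 mm in diameter, 36 mm high; the point is its centre, half-way up. Goes in the mending kit.
- clothes_peg_c (a point): one wooden clothes-peg lying flat, 15 mm wide (x), 72 mm long (y), 12 mm high; the point is its centre. Starts with its length within 0.4 rad of the world's x. Goes in the mending kit.
- tealight_c (a point): tealight candle in a silvery metal cup, lying flat, 38 mm in diameter, 15 mm high; the point is its centre. Goes in the power-cut kit.
- battery_c (a point): green and silvery white round AA battery lying down, 17 mm in diameter, 50 mm long (y); the point is its centre; it can roll. Starts with its length within 0.4 rad of the world's x. Goes in the power-cut kit.
- red_thread_c (a point): reel of dark red thread with pale ends, standing upright, 27 mm in diameter, 34 mm high; the point is its centre, half-way up. Not needed: stays where it is.
- soap_c (a point): pink bar of soap, 48 (x) x 75 (y) x 20 mm high; the point is its centre. Not needed: stays where it is.
Not all that is in view belongs to the job. Several things look just like the part that bears black_thread_c: the one meant starts farthest to the robot's left. What is shaped like the part that bears battery_c but purple is not meant.

How it is judged:
At the end, for the whole second after the job is handed in: Black and cream reels upright in the blue tray's round wells, one in each; peg in its trough; tealight flat in a round well of the orange tray, battery in its trough; each down on its recess floor (3 mm), peg and battery along the trough (0.4 rad). Other stock within 20 mm of its start ((((x of black_thread_c in the frame of mending_tray between 0.008 and 0.042 m and y of black_thread_c in the frame of mending_tray between 0.013 and 0.047 m and z of black_thread_c in the frame of mending_tray between 0.0175 and 0.0235 m and angle between black_thread_c's own z axis and vertical below 0.12 rad) and (x of cream_thread_c in the frame of mending_tray between 0.01 and 0.04 m and y of cream_thread_c in the frame of mending_tray between -0.045 and -0.015 m and z of cream_thread_c in the frame of mending_tray between 0.021 and 0.027 m and angle between cream_thread_c's own z axis and vertical below 0.12 rad)) or ((x of black_thread_c in the frame of mending_tray between 0.008 and 0.042 m and y of black_thread_c in the frame of mending_tray between -0.047 and -0.013 m and z of black_thread_c in the frame of mending_tray between 0.0175 and 0.0235 m and angle between black_thread_c's own z axis and vertical below 0.12 rad) and (x of cream_thread_c in the frame of mending_tray between 0.01 and 0.04 m and y of cream_thread_c in the frame of mending_tray between 0.015 and 0.045 m and z of cream_thread_c in the frame of mending_tray between 0.021 and 0.027 m and angle between cream_thread_c's own z axis and vertical below 0.12 rad))) and x of clothes_peg_c in the frame of mending_tray between -0.045 and -0.019 m and y of clothes_peg_c in the frame of mending_tray between -0.012 and 0.012 m and z of clothes_peg_c in the frame of mending_tray between 0.009 and 0.015 m and angle between the y axis of mending_tray and the y axis of clothes_peg_c, either way round below 0.4 rad and ((x of tealight_c in the frame of powercut_tray between 0.014 and 0.036 m and y of tealight_c in the frame of powercut_tray between 0.019 and 0.041 m and z of tealight_c in the frame of powercut_tray between 0.0105 and 0.0165 m and angle between tealight_c's own z axis and vertical below 0.12 rad) or (x of tealight_c in the frame of powercut_tray between 0.014 and 0.036 m and y of tealight_c in the frame of powercut_tray between -0.041 and -0.019 m and z of tealight_c in the frame of powercut_tray between 0.0105 and 0.0165 m and angle between tealight_c's own z axis and vertical below 0.12 rad)) and x of battery_c in the frame of powercut_tray between -0.045 and -0.019 m and y of battery_c in the frame of powercut_tray between -0.022 and 0.022 m and z of battery_c in the frame of powercut_tray between 0.011 and 0.017 m and angle between the y axis of powercut_tray and the y axis of battery_c, either way round below 0.4 rad and distance of each of red_thread_c, soap_c from where it was at the start of the episode below 0.02 m); the robot touches nothing.
It fails at once if something of the stock that is not needed is taken up or knocked away (distance of any of red_thread_c, soap_c from where it was at the start of the episode above 0.03 m).
It also fails if it takes over 112 s, if anything falls off the work surface, if the arm or the gripper's body presses on something with over 40 N, if the wrist force passes 120 N, or if a joint passes its speed limit or range.

ROBOT

A 7-joint arm with a two-finger parallel gripper is mounted at the origin on the work surface; the furniture and walls round the work are solid. World frame = base frame: x ahead of the robot, y to its left, z up, the work surface at z = 0. Lengths are in m, angles in rad, forces in N, time in s.
With the tool pointing down it reaches from about 0.425 to 0.925 m from the base axis. Payload 6.8 kg.
Tool frame: the origin (TCP) lies on the front face of the gripper's body, between the roots of the fingers; the fingertips stand 73 mm ahead of it and the grasp point (between the pads) lies 54 mm ahead of it (env.nose_length is the distance from the TCP to the fingertips, in m); z points along the fingers, y is the line along which they close (so a half turn about z gives the same grasp; the last joint's range is limited). The gripper opens to 85 mm and grips with 20 to 120 N. Pads are 22 mm wide; open, the fingers measure 114 mm over their backs; the gripper's body (76 mm by 85 mm) begins 54 mm behind the grasp point. The pads swing forward as they close: fully open they stand 13 mm farther back than shut.
Start: joints at [-1.42, 0.477, 0.022, 1.555, -0.011, 1.109, -0.083], TCP at [0.173, 0.653, 0.304] pointing down, gripper open.
Joint ranges: [-2.96, 2.96], [-0.34, 2.1], [-1.41, 1.46], [0.24, 2.44], [-1.37, 4.51], [0.17, 1.92], [-2.96, 2.96]. Speed limits (rad/s): [2.39, 2.39, 3.14, 3.14, 3.14, 3.14, 3.14].

INTERFACE

Orientations are given as a unit quaternion [w, x, y, z].
In Python, from cell import env, kin, camera, calibration, job gives the robot as it stands. The module is installed in compiled form; this text tells all that it offers. Calls block until the motion is done:
- env.reach(position, orientation): joint-space move of the TCP to a pose.
- env.movel(position, velocity=0.15, rot=None, stop_force=None): straight line of the TCP; rot=None keeps the orientation; velocity is the mean speed in m/s. With stop_force (N) it stops when the force on the tool has changed by that much, and returns True; else False.
- env.goto_joints(angles): joint-space move.
- env.grip(opening, f_grip=None): finger opening in m; f_grip is the grip in N (None keeps the last); returns when the fingers have stopped.
- env.dwell(seconds).
- kin.inverse_kinematics(position, orientation): joint angles nearest the present ones, or None.
- env.get_state(): the state.
- camera(name): name is "scene" or "side" or "wrist"; returns (picture, depth): 420x560x3 uint8, blue, green, red; 420x560 float32, m along the optical axis (not along the pixel's ray), 0 where there is no reading.
- calibration(name): a dict with "fx", "fy", "cx", "cy" (pixels), "rvec" (rotation vector, rad) and "tvec" (3), from world to camera coordinates, as OpenCV has them. Camera axes: x right, y down, z forward; pixel columns grow to the right and rows downward; lengths in m; the calibration is good to about 2 mm. A picture is of the moment at which its call begins: read the wrist's pose just before it. calibration takes no time and is no camera call; for the wrist camera it gives the pose at the moment of the call.
A pose or a line that the arm cannot do raises env.PlanningError and nothing moves.
- job.job_done(): hands the job in; it is judged then, once.
The state is a dict: "time": time; "qpos": joint angles; "joint_velocities": joint speeds; "joint_torque": joint torques, N m; "tcp_pos": TCP position; "orientation": TCP orientation; "force": force on the tool from outside, world axes, zero at the start; "torque": the same for the moment, N m; "opening": finger opening in m; "gripper_force": force on a finger pad.
Only numpy, scipy, OpenCV 4.12 (cv2) and the standard library are available. Lean on these libraries where they do the work, as an engineer would, in place of code of your own. Each camera call takes 0.05 s, during which the arm holds its last target. There are 200 camera calls.

## Working session

There is one attempt and no reset: what is moved stays moved. The work goes in short steps, each a Python script; the robot and the scene stay as the last script left them, time stands still between calls to the robot, and variables do not carry over. Pictures are saved under pics/ and viewed, at most 14 in all, crops included, and the job is handed in when it is done.

```bash
mkdir -p pics; ls; python3 - <<'E'
from cell import env,kin,camera,calibration,job
import cv2,numpy as np
for n in("scene","side"):
    p,d=camera(n); cv2.imwrite(f"pics/{n}0.png",p); np.savez(f"{n}0.npz",p=p,d=d); 
    c=calibration(n); R=cv2.Rodrigues(np.array(c["rvec"],float))[0]; print(n,c,-R.T@np.array(c["tvec"]).ravel())
s=env.get_state(); print(s["time"],s["tcp_pos"],s["orientation"],s["opening"],env.nose_length)
E
```

```text
pics
scene {'fx': 386.85218653833067, 'fy': 386.85218653833067, 'cx': 274.72286199473695, 'cy': 211.66810403751194, 'rvec': array([ 0.53683786, -2.540185  ,  1.40914145]), 'tvec': array([0.40357442, 0.17233913, 0.64423172])} [0.1941365  0.5796589  0.48364674]
side {'fx': 473.4777301670266, 'fy': 473.4777301670266, 'cx': 282.24579940647544, 'cy': 212.88099368316907, 'rvec': array([ 0.54587779, -2.58712782,  1.33931604]), 'tvec': array([0.40855647, 0.21187302, 0.68170912])} [0.20757014 0.56251943 0.56304744]
0.1 [0.17268683 0.65210924 0.30303454] [-2.85547533e-05  1.29047916e-01  9.91638012e-01 -8.29109541e-04] 0.0849101913836856 0.0726
```

View pics/scene0.png

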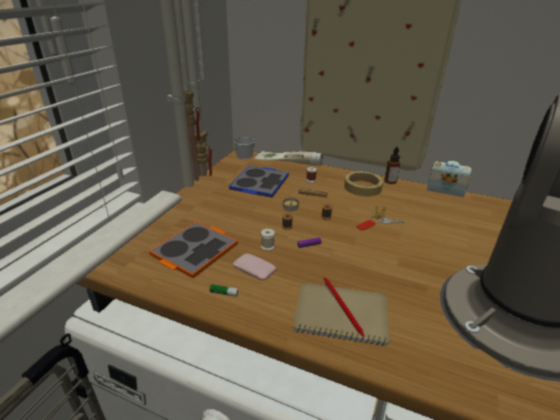

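View pics/side0.png

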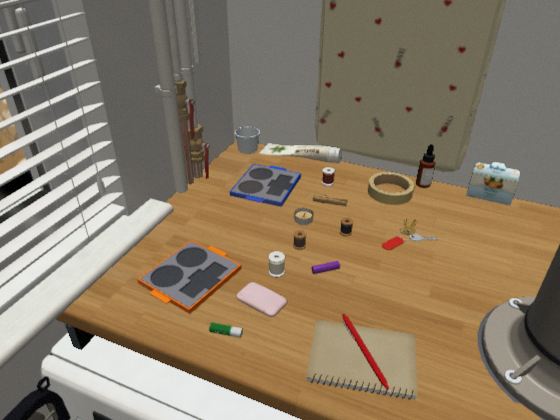

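The side view shows:
- Blue tray at (266,184) and orange tray at (190,274).
- Black reel candidates at (300,239) and (346,226). The dark red reel is at (328,176) and the cream reel at (277,264).
- Peg at (330,200) and tealight at (304,216).
- Green battery at (226,329). The purple decoy is at (326,267).
- Soap at (262,299).

Next I'll turn these pixels into positions.

```bash
cat > h.py <<'E'
from cell import env,kin,camera,calibration,job
import cv2,numpy as np
def RT(c): return cv2.Rodrigues(np.array(c["rvec"],float))[0],np.array(c["tvec"],float).ravel()
def ray(c,uv,z):
    R,t=RT(c); uv=np.atleast_2d(np.array(uv,float))
    d=np.c_[(uv[:,0]-c["cx"])/c["fx"],(uv[:,1]-c["cy"])/c["fy"],np.ones(len(uv))]@R
    o=-R.T@t; s=(z-o[2])/d[:,2]; return o+s[:,None]*d
def cloud(c,d):
    R,t=RT(c); v,u=np.mgrid[:420,:560]
    P=np.stack([(u-c["cx"])/c["fx"]*d,(v-c["cy"])/c["fy"]*d,d],-1)
    return (P-t)@R
E
python3 - <<'E'
from h import *
np.set_printoptions(precision=4,suppress=True)
z=np.load("side0.npz"); c=calibration("side"); P=cloud(c,z["d"]); p=z["p"]
for n,u,v in [("black1",300,239),("black2",346,226),("red",328,176),("cream",277,264),("peg",330,200),("tea",304,216),("bat",226,329),("purple",326,267),("soap",262,299),("blue",266,184),("orange",190,274),("table",300,300),("machine",530,250),("bowl",390,187),("redtool",393,243),("wall",180,120),("can",247,139)]:
    print(n,P[v,u],ray(c,(u,v),0.01)[0], p[v,u])
print(P[340:400:10,300,2], P[370:420:10,120])
cv2.imwrite("pics/crop1.png",cv2.resize(p[130:350,130:450],(800,550),interpolation=cv2.INTER_CUBIC))
E
```

```text
black1 [ 0.443  -0.0749  0.0229] [ 0.4486 -0.0901  0.01  ] [44 54 64]
black2 [ 0.3779 -0.1477  0.0229] [ 0.382  -0.1646  0.01  ] [36 36 38]
red [ 0.468  -0.3039  0.0257] [ 0.4756 -0.3293  0.01  ] [19 22 61]
cream [0.4503 0.0122 0.0299] [ 0.4593 -0.0083  0.01  ] [130 142 147]
peg [ 0.44   -0.2389  0.0095] [ 0.4398 -0.2381  0.01  ] [ 65  97 124]
tea [ 0.4695 -0.1644  0.0081] [ 0.4686 -0.1619  0.01  ] [ 82 124 146]
bat [0.4681 0.1585 0.0131] [0.4696 0.1562 0.01  ] [ 47 108  31]
purple [ 0.3771 -0.0317  0.0141] [ 0.3784 -0.0361  0.01  ] [126  43 100]
soap [0.4427 0.087  0.0198] [0.447  0.0784 0.01  ] [191 188 213]
blue [ 0.5878 -0.2372  0.0118] [ 0.5891 -0.2399  0.01  ] [132 126 127]
orange [0.583  0.0769 0.0114] [0.5839 0.0757 0.01  ] [132 126 125]
table [ 0.394   0.0457 -0.0007] [0.3905 0.0555 0.01  ] [ 64 115 156]
machine [ 0.049  -0.2495 -0.0011] [ 0.0521 -0.2336  0.01  ] [ 77 127 168]
bowl [ 0.3381 -0.3545  0.002 ] [ 0.3362 -0.3415  0.01  ] [ 73 123 164]
redtool [ 0.2873 -0.1576  0.0042] [ 0.2865 -0.1502  0.01  ] [ 37  46 192]
wall [ 0.7522 -0.1782  0.1562] [ 0.9479 -0.4443  0.01  ] [50 67 80]
can [ 0.6965 -0.361   0.0422] [ 0.7267 -0.4181  0.01  ] [103 107 105]
[ 0.0008  0.0015 -0.0006  0.0012  0.0011  0.0014] [[ 0.6402  0.2204 -0.103 ]
 [ 0.6255  0.2374 -0.0995]
 [ 0.6157  0.2504 -0.1028]
 [ 0.6057  0.2635 -0.1053]
 [ 0.6018  0.2718 -0.1178]]
```

View pics/crop1.png

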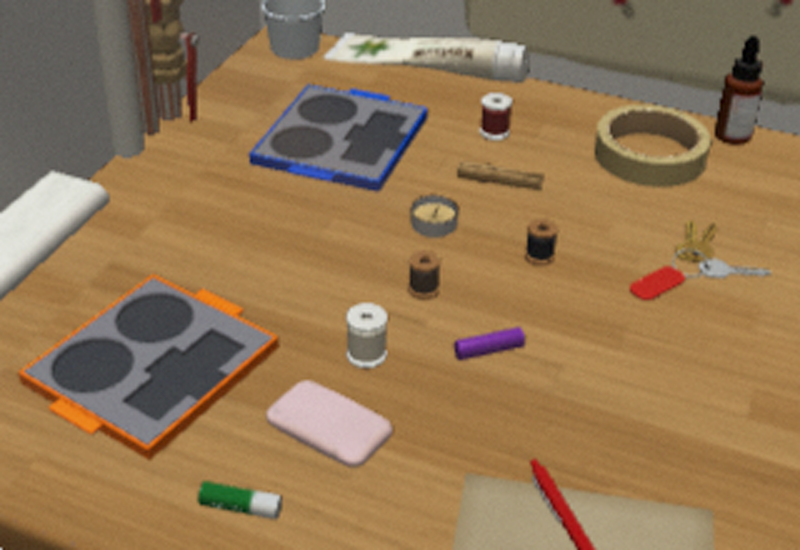

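Two reels could be taken for the black thread: (300,239) at y≈-0.09 and (346,226) at y≈-0.16. The left one, at (300,239), is the one described. The battery is the green one at (226,329), not the purple one at (326,267). Next I'll measure everything accurately and crop the chosen reel.

```bash
python3 - <<'E'
from h import *
np.set_printoptions(precision=4,suppress=True)
for cam in ("side","scene"):
    z=np.load(cam+"0.npz"); c=calibration(cam); P=cloud(c,z["d"]); p=z["p"]
    print(cam); X=P[...,:2]; H=P[...,2]
    for n,xy,h,r in [("black",(.445,-.08),.029,.03),("black2",(.38,-.155),.029,.03),("red",(.47,-.315),.034,.03),("cream",(.453,.003),.036,.03),("tea",(.469,-.162),.015,.035),("peg",(.44,-.238),.012,.05),("bat",(.465,.157),.017,.045),("soap",(.444,.083),.02,.05)]:
        m=(np.hypot(*(X-xy).transpose(2,0,1))<r)&(H>max(h-.005,.006) )&(H<h+.012)
        q=X[m].astype(np.float32); rc=cv2.minAreaRect(q*1000)
        print(n,m.sum(),"mean",q.mean(0),"zmax %.4f"%np.percentile(H[m],95),"rect",np.round(rc[0],1),np.round(rc[1],1),round(rc[2]), "pca",np.linalg.svd(q-q.mean(0),full_matrices=False)[2][0])
    # trays: dark blobs
    g=p.astype(int); W=ray(c,np.stack(np.mgrid[:560,:420],-1).reshape(-1,2),.011)[:,:2].reshape(560,420,2).transpose(1,0,2)
    for n,xy in [("blue",(.588,-.24)),("orange",(.583,.076))]:
        m=(np.hypot(*(W-xy).transpose(2,0,1))<.085)&(g.max(-1)<110)&(g.max(-1)-g.min(-1)<25)
        k,l,s,ce=cv2.connectedComponentsWithStats(m.astype(np.uint8))
        for i in range(1,k):
            if s[i,4]<120: continue
            q=W[l==i]; rc=cv2.minAreaRect((q*1000).astype(np.float32))
            print(n,s[i,4],ce[i],"mean",q.mean(0),"rect",np.round(rc[0],1),np.round(rc[1],1),round(rc[2],1))
p=np.load("side0.npz")["p"]
cv2.imwrite("pics/crop2.png",cv2.resize(p[200:260,270:370],(800,480),interpolation=cv2.INTER_CUBIC))
E
```

```text
side
black 93 mean [ 0.4465 -0.0809] zmax 0.0310 rect [446.4 -81.9] [22.2 22.1] 84 pca [-0.4497  0.8932]
black2 84 mean [ 0.3797 -0.156 ] zmax 0.0310 rect [ 380.2 -157. ] [21.3 22.5] 14 pca [-0.1601  0.9871]
red 85 mean [ 0.4707 -0.3135] zmax 0.0360 rect [ 471.7 -315.5] [25.1 27.9] 28 pca [-0.2863  0.9581]
cream 169 mean [0.4561 0.0017] zmax 0.0377 rect [456.4   0.4] [25.7 27.9] 25 pca [-0.3073  0.9516]
tea 114 mean [ 0.4702 -0.1648] zmax 0.0166 rect [ 469.6 -163.5] [35.9 38.9] 22 pca [-0.2926  0.9562]
peg 179 mean [ 0.4423 -0.2425] zmax 0.0131 rect [ 442.2 -244.5] [71.4 16.6] 10 pca [-0.9851 -0.1721]
bat 226 mean [0.4687 0.1581] zmax 0.0174 rect [469.5 157.1] [49.  14.1] 12 pca [-0.9828 -0.1848]
soap 827 mean [0.4478 0.0828] zmax 0.0216 rect [449.1  80.3] [44.6 73.1] 80 pca [-0.9888  0.1491]
blue 238 [260.6555 173.3866] mean [ 0.6189 -0.2749] rect [ 619.2 -274.5] [52.6 49. ] 24.5
blue 377 [279.1485 184.5597] mean [ 0.5612 -0.2487] rect [ 561.8 -249.8] [48.3 89.8] 3.4
blue 275 [250.2036 186.3964] mean [ 0.6156 -0.2153] rect [ 616.1 -215.1] [52.5 53.4] 25.5
orange 500 [191.238 256.674
[... 520 characters left out ...]
3 pca [-0.2838  0.9589]
cream 103 mean [0.4561 0.0016] zmax 0.0376 rect [456.5  -0.4] [26.2 30.8] 25 pca [-0.4587  0.8886]
tea 86 mean [ 0.4706 -0.164 ] zmax 0.0164 rect [ 470.4 -163.2] [35.7 39.8] 22 pca [-0.2616  0.9652]
peg 115 mean [ 0.4427 -0.2425] zmax 0.0124 rect [ 443.1 -243.2] [71.1 16.5] 11 pca [-0.9844 -0.176 ]
bat 156 mean [0.4694 0.1585] zmax 0.0170 rect [470.  157.2] [49.2 14. ] 14 pca [-0.9774 -0.2116]
soap 540 mean [0.4483 0.0837] zmax 0.0213 rect [449.   80.7] [43.9 72. ] 81 pca [-0.9907  0.1359]
blue 923 [258.909  178.9859] mean [ 0.5933 -0.2468] rect [ 594.8 -253.4] [114.8 131.7] 3.3
orange 1977 [193.1345 246.6131] mean [0.5861 0.0739] rect [587.4  70.4] [119.7 109.2] 78.8
```

View pics/crop2.png

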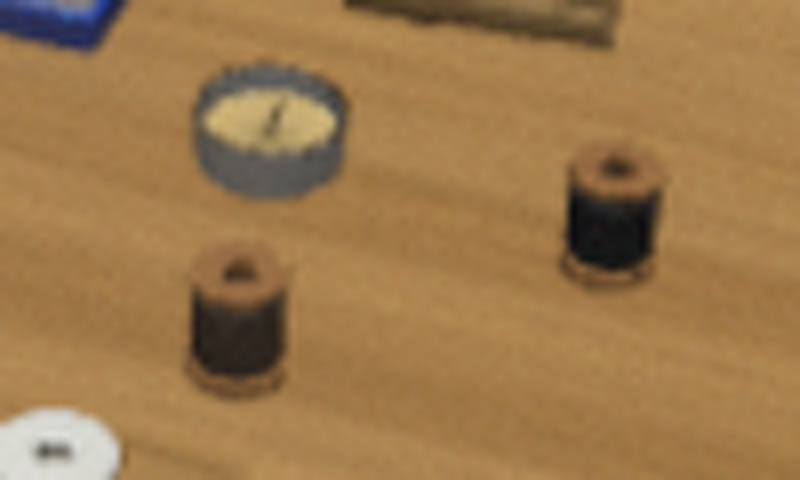

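The crop shows two identical black-and-brown reels. The left one, at (300,239), is the target. I'll do the battery first.

```bash
cat >> h.py <<'E'
def quat(th):
    """tool down, fingers closing along world angle th (mod pi): the choice nearest the present joints"""
    f=(th+np.pi/2)/2
    return [0,np.cos(f),np.sin(f),0]
def best(pos,th):
    q0=np.array(env.get_state()["qpos"]); o=[]
    for t in (th,th+np.pi):
        q=kin.inverse_kinematics(pos,quat(t))
        if q is not None: o.append((np.abs(np.array(q)-q0).max()+ (5 if abs(q[6])>2.7 else 0),quat(t)))
    return min(o,key=lambda a:a[0])[1]
def rep(s):
    t=env.get_state(); print(s,"t=%.1f op=%.4f F=%s tcp=%s gf=%.1f"%(t["time"],t["opening"],np.round(t["force"],1),np.round(t["tcp_pos"],4),np.max(t["gripper_force"])))
UP=.09
def pick(xy,th,zt,op=.05,f=25):
    p=[*xy,zt+UP]; env.reach(p,best(p,th)); rep("above"); env.grip(op)
    env.movel([*xy,zt],.12,stop_force=10); env.grip(0,f); rep("gripped")
    env.movel(p,.2); rep("lifted")
def place(xy,th,zt,w):
    p=[*xy,zt+UP]; env.reach(p,best(p,th)); rep("above")
    env.movel([*xy,zt+.02],.15); print("stop",env.movel([*xy,zt],.04,stop_force=6)); rep("down")
    env.grip(w+.02); env.movel(p,.2); rep("released")
D=np.pi/180
E
python3 - <<'E'
from h import *
pick((.4695,.157),102*D,.077)
c=calibration("wrist");p,d=camera("wrist");cv2.imwrite("pics/w1.png",p)
E
```

```text
above t=2.2 op=0.0855 F=[-0.5  0.5 -0.5] tcp=[0.4696 0.1581 0.1671] gf=0.0
gripped t=4.0 op=0.0152 F=[-1.6 -0.7  6.4] tcp=[0.4699 0.1572 0.0776] gf=25.4
lifted t=4.6 op=0.0155 F=[-0.1  0.  -0.6] tcp=[0.469  0.1573 0.1665] gf=24.9
```

View pics/w1.png

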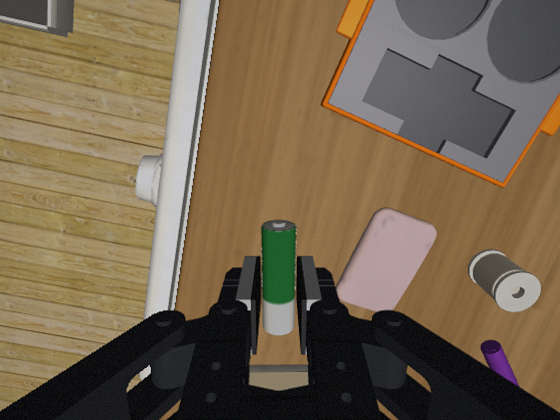

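The wrist view shows the battery held straight and centred at (279,277). I'll place it, then do the tealight and the reels.

```bash
python3 - <<'E'
from h import *
place((.5569,.0762),-11.2*D,.084,.017)
pick((.470,-.1635),-11.2*D,.076,op=.065)
place((.6061,.0363),-11.2*D,.083,.038)
pick((.4465,-.0815),3.2*D,.082)
p,d=camera("side");cv2.imwrite("pics/s2.png",p)
E
```

```text
above t=5.7 op=0.0153 F=[ 0.4  0.  -0.1] tcp=[0.5562 0.0764 0.1731] gf=24.9
stop True
down t=6.8 op=0.0160 F=[-0.2 -0.1  6.9] tcp=[0.5566 0.0762 0.0836] gf=25.5
released t=7.8 op=0.0370 F=[-0.7 -0.2 -1.2] tcp=[0.5563 0.0764 0.1734] gf=0.0
above t=8.8 op=0.0370 F=[0.6 0.7 0.2] tcp=[ 0.4707 -0.1622  0.1655] gf=0.0
gripped t=10.4 op=0.0353 F=[-1.2 -0.4  4.8] tcp=[ 0.4704 -0.1636  0.0769] gf=24.4
lifted t=11.0 op=0.0356 F=[-0.5  1.1 -1.2] tcp=[ 0.4698 -0.1631  0.1657] gf=25.0
above t=12.0 op=0.0358 F=[ 0.2 -0.   0.6] tcp=[0.6051 0.0339 0.1722] gf=25.0
stop True
down t=13.1 op=0.0357 F=[-0.4 -0.4  6.2] tcp=[0.6058 0.0365 0.0829] gf=25.5
released t=14.1 op=0.0581 F=[ 0.4  0.9 -0.9] tcp=[0.6056 0.0365 0.1724] gf=0.0
above t=14.9 op=0.0578 F=[ 0.2 -0.6 -0.6] tcp=[ 0.4478 -0.0808  0.1718] gf=0.0
gripped t=16.4 op=0.0217 F=[-0.9 -0.1  6.4] tcp=[ 0.447  -0.0815  0.0827] gf=24.5
lifted t=17.0 op=0.0215 F=[-0.6  0.1 -1. ] tcp=[ 0.4462 -0.0813  0.1717] gf=24.5
```

View pics/s2.png

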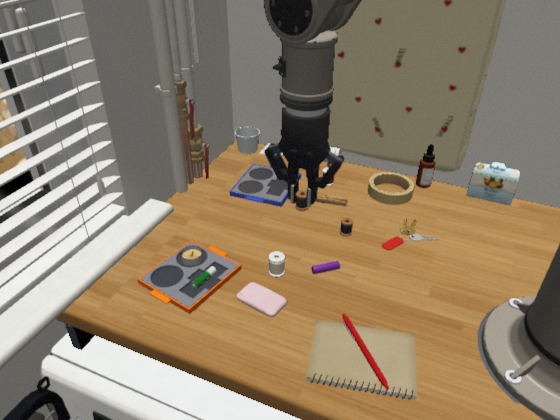

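The battery at (205,277) and the tealight at (192,257) are in the orange tray, and the black reel is in the gripper at (303,203). Next come the blue tray items, starting with the far well.

```bash
python3 - <<'E'
from h import *
place((.6192,-.2745),3.2*D,.089,.0235)
pick((.4565,0.),3.2*D,.085)
place((.6161,-.2151),3.2*D,.092,.028)
pick((.4425,-.244),100*D,.077,op=.04)
place((.5618,-.2498),3.2*D,.084,.015)
env.reach([.45,.25,.3],best([.45,.25,.3],0))
p,d=camera("side");np.savez("side1.npz",p=p,d=d);cv2.imwrite("pics/s3.png",p)
cv2.imwrite("pics/s3c.png",cv2.resize(p[150:320,130:370],(792,561),interpolation=cv2.INTER_CUBIC)); rep("end")
E
```

```text
above t=18.0 op=0.0215 F=[-0.6  0.5 -0.4] tcp=[ 0.6185 -0.2729  0.1779] gf=24.5
stop True
down t=19.2 op=0.0215 F=[-1.2  0.3  5.1] tcp=[ 0.6189 -0.2743  0.0888] gf=25.1
released t=20.1 op=0.0432 F=[ 0.5 -0.2 -0.9] tcp=[ 0.6188 -0.2741  0.1783] gf=0.0
above t=21.3 op=0.0433 F=[-0.2 -0.1 -0.4] tcp=[ 0.4576 -0.0008  0.1751] gf=0.0
gripped t=22.8 op=0.0275 F=[-1.1 -0.   6.4] tcp=[4.57e-01 1.00e-04 8.58e-02] gf=24.6
lifted t=23.4 op=0.0270 F=[ 0.2 -0.6 -0.5] tcp=[4.562e-01 3.000e-04 1.747e-01] gf=24.7
above t=24.4 op=0.0268 F=[-0.2  0.5 -1. ] tcp=[ 0.6155 -0.2132  0.1809] gf=24.7
stop True
down t=25.6 op=0.0271 F=[-1.2  0.3  6. ] tcp=[ 0.6158 -0.2149  0.0919] gf=25.3
released t=26.5 op=0.0481 F=[-0.4 -0.2 -0.2] tcp=[ 0.6157 -0.2147  0.1813] gf=0.0
above t=27.5 op=0.0479 F=[ 0.7 -0.9  0.3] tcp=[ 0.4431 -0.2437  0.1665] gf=0.0
gripped t=29.0 op=0.0141 F=[-1.5  0.8  7.1] tcp=[ 0.4429 -0.2441  0.0777] gf=26.8
lifted t=29.6 op=0.0134 F=[-0.2 -0.1 -0.1] tcp=[ 0.4424 -0.2434  0.1665] gf=26.1
above t=30.6 op=0.0136 F=[1.  0.  0.4] tcp=[ 0.5607 -0.2498  0.1727] gf=26.1
stop True
down t=31.7 op=0.0139 F=[-1.1  0.6  5.7] tcp=[ 0.5616 -0.2496  0.0838] gf=26.7
released t=32.7 op=0.0350 F=[-0.7 -0.3 -1.7] tcp=[ 0.5614 -0.2494  0.1734] gf=0.0
end t=34.6 op=0.0353 F=[-0.7  0.1 -0.3] tcp=[0.4505 0.249  0.2997] gf=0.0
```

View pics/s3c.png

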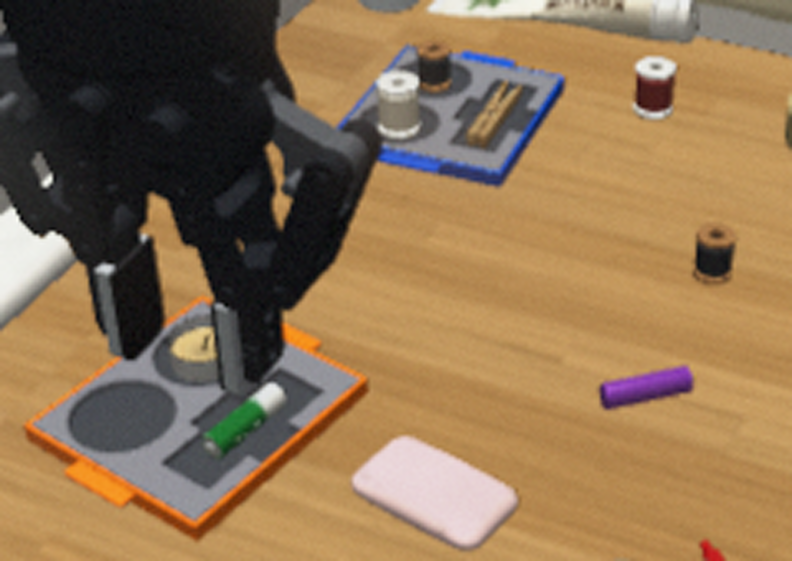

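In the side crop everything looks seated: black at (435,67), cream at (398,105), peg at (495,113), battery at (245,418). The tealight is partly hidden by the gripper. I'll check both trays from close above with the wrist camera, including heights.

```bash
python3 - <<'E'
from h import *
ims=[]
for n,o,yaw,objs in [("orange",(.5827,.0706),-11.2,[("tea",(25,-30),.0165,26),("bat",(-32,0),.018,40)]),("blue",(.5934,-.2472),3.2,[("black",(25,-30),.032,22),("cream",(25,30),.039,22),("peg",(-32,0),.0145,45)])]:
    p=[o[0]-.1,o[1],.27]; env.reach(p,best(p,90*D)); env.dwell(.3)
    c=calibration("wrist"); im,d=camera("wrist"); ims.append(cv2.resize(im,(400,300)))
    P=cloud(c,d); a=yaw*D; R=np.array([[np.cos(a),-np.sin(a)],[np.sin(a),np.cos(a)]])
    L=(P[...,:2]-o)@R*1000
    for k,xy,h,r in objs:
        m=(np.hypot(*(L-xy).transpose(2,0,1))<r)&(P[...,2]>h)&(P[...,2]<.06)
        if m.sum()<30: print(k,m.sum()); continue
        rc=cv2.minAreaRect(L[m].astype(np.float32)); print(k,m.sum(),np.round(rc[0],1),np.round(rc[1],1),round(rc[2]),"top",np.round(np.percentile(P[...,2][m],[50,95]),4))
cv2.imwrite("pics/w4.png",np.hstack(ims)); rep("end")
E
```

```text
tea 481 [ 28.5 -27.8] [37.5 37.8] 26 top [0.0176 0.0234]
bat 937 [-27.3   1.7] [49.8 13.8] 90 top [0.0219 0.0236]
black 699 [ 23.3 -28.4] [22.5 22.4] 41 top [0.0359 0.0372]
cream 1158 [23.5 31.8] [28. 28.] 87 top [0.0428 0.044 ]
peg 1015 [-37.3   2.7] [69.4 51.8] 65 top [0.0179 0.0192]
end t=37.5 op=0.0353 F=[-0.3 -0.2  0.3] tcp=[ 0.4937 -0.2465  0.27  ] gf=0.0
```

View pics/w4.png

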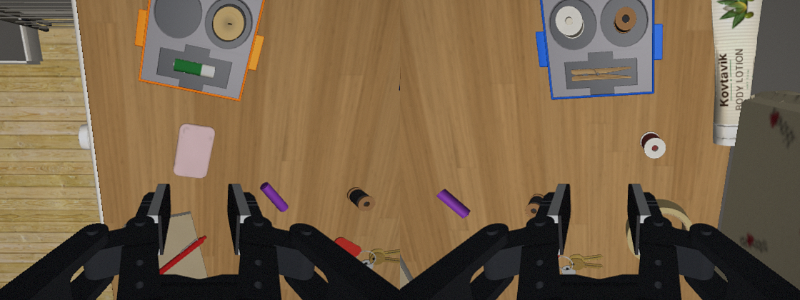

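The wrist view shows each item inside its recess: tealight (229,24), battery (193,68), cream (570,19), black (625,19), peg (600,73). The heights match the recess floors, and the soap and red reel haven't moved. Handing in.

```bash
python3 -c "
from h import *
print(job.job_done())"
```

```text
the job is handed in; nothing more can be done
None
```

I made up both kits and handed the job in at about 38 s on the robot's clock: a final wrist-camera check showed every item in its recess, with the red thread and soap not visibly moved, but no verdict came back.

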